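# Load a paper roll on its sprung spindle into the bench dispenser

### The job

Load the fresh roll of bench paper into the dispenser: put the tapered pin of its spindle into the round brake hub, squeeze the sprung end in and down the guide until it springs out into the end cup, then turn the roll by its cross handle until the hub's four studs drop into the holes of the roll's end plate and the spring pushes the roll fully home against the hub. Let go of it, and leave the specimen pot, the timer and the small carton where they stand.

Things in the scene. Friction and masses are not known exactly. Their poses are not given: they have to be found in the camera images.
- dispenser: Fixed white bench dispenser, base 150 (x) x 220 (y) x 11 mm. Origin on the bench under its middle; x to the back, y along the roll axis towards the brake hub, z up. The roll axis lies at x = 0, z = 75 mm. Along its -x edge a low tear bar, top at z = 31 mm. The far cheek at its -y end is grey, 44 wide (x), 28 thick, its top 124 mm above the bench.
- hub_cup (a point): Centre of the flat face (at y = +70 mm in the dispenser, facing -y) of the aluminium brake hub, diameter 56. In it a blind round cup, diameter 15, 22 deep; round that four studs, diameter 7, stand 6 mm out, 90 degrees apart at radius 20.5. A friction brake (0.22 N m) holds the hub at an angle that varies and is not told, never lined up at the start.
- end_cup (a point): Centre of the mouth (y = -70 mm in the dispenser, facing +y) of the end cup: a pocket 13 x 13 mm, 9 deep, in the far cheek. Above it runs a guide channel 13 wide, open on top; its floor is a ramp from the lip, 8.5 mm above this point, leaning outward to 24 mm further out (-y) at 48 mm above this point. The plunger's tip, pushed down the ramp, is pressed in and snaps out below the lip.
- roll_mid (a point): Middle of the paper roll (diameter 56, 70 long) on the spindle's axis; loose, about 0.31 kg in all, lying with this point 32 mm up. Its y axis runs along the spindle to the tapered pin. An end plate, diameter 64, 8 thick, lies at y = +35 to +43 mm. In the dispenser this point stands at y = +27 mm fully home, at +21 while the plate rests on the ends of the studs; before that the roll can turn.
- plate_face (a point): Centre of the outer face of the end plate, 43 mm from roll_mid along +y; x, y, z as roll_mid. Four holes, 11 across and 8 deep, at radius 20.5 mm on the lines half-way between its x and z axes (at 45, 135, 225, 315 degrees).
- pin_end (a point): End of the steel pin, 63 mm from roll_mid along +y. The pin stands 20 mm out of the end plate, 13 thick, its last 8 mm tapering to 6 thick.
- handle_mid (a point): Centre of the cross handle, on the axis 43 mm from roll_mid along -y; x, y, z as roll_mid. Four round arms 10 thick reach to radius 43 mm, in line with the plate's holes (half-way between the x and z axes). On the bench two of them stop it rolling. Push an arm round to turn the roll (up to about 0.1 N m while it rests on the studs; the brake is stiffer).
- barrel_mid (a point): Point on the axis in the middle of the steel barrel (diameter 16, 26 long), 64 mm from roll_mid along -y: free of the cross handle, a place to press down on.
- plunger_tip (a point): Round tip of the sprung plunger (diameter 10) that slides in the barrel; free, 112 mm from roll_mid along -y, so pin end to tip is 175 mm. Spring 2.4 N when free, plus 0.2 N per mm. It is pushed in 6 mm when home in the end cup.
- plunger (a joint): How far the plunger is pushed in, m: 0 free, 0.030 at most.
- pot: White lidded specimen pot, diameter 62, 62 mm high; origin in its underside. Bystander.
- timer: White bench timer, 62 x 62 x 17 mm; origin in its underside. Bystander.
- carton: Small flat carton, 100 x 78 x 34 mm; origin in its underside. Bystander.

How it is judged:
At the end, for the whole second after the job is handed in: Spindle level between hub and end cup (axis within 0.05 rad; roll middle within 4 mm sideways, 5 mm in height), plunger tip 5.5 mm or more inside the end cup, still sprung (pushed in over 3 mm), at rest; the roll within 2.5 mm of fully home on the studs (y of roll_mid in the frame of dispenser between 0.0245 and 0.0295 m and x of roll_mid in the frame of dispenser between -0.004 and 0.004 m and z of roll_mid in the frame of dispenser between 0.07 and 0.079 m and y of plunger_tip in the frame of end_cup below -0.0055 m and z of plunger_tip in the frame of end_cup below 0.005 m and angle between the y axis of roll_mid and the y axis of dispenser, either way round below 0.05 rad and value of joint plunger above 0.003 m and velocity of joint plunger below 0.02 m/s); the robot touches nothing.
It fails at once if the specimen pot was moved by more than 30 mm (distance of pot from where it was at the start of the episode above 0.03 m).
It fails at once if the timer was moved by more than 30 mm (distance of timer from where it was at the start of the episode above 0.03 m).
It fails at once if the small carton was moved by more than 30 mm (distance of carton from where it was at the start of the episode above 0.03 m).
It also fails if it takes over 54 s, if anything falls off the work surface, if the arm or the gripper's body presses on something with over 40 N, if the wrist force passes 120 N, or if a joint passes its speed limit or range.

### The arm

A 7-joint arm with a two-finger parallel gripper is mounted at the origin on a cart in front of the work surface, level with it; the furniture and walls round the work are solid. World frame = base frame: x ahead of the robot, y to its left, z up, the work surface at z = 0. Lengths are in m, angles in rad, forces in N, time in s.
With the tool pointing down it reaches from about 0.425 to 0.925 m from the base axis. Payload 6.8 kg.
Tool frame: the origin (TCP) lies midway between the tips of the shut fingers; the grasp point (between the pads) lies 19 mm behind it; x points along the fingers, y is the direction in which the jaws open and shut, and the axes are right-handed (so a half turn about x gives the same grasp; the last joint's range is limited). The gripper opens to 85 mm and grips with 20 to 120 N. Pads are 22 mm wide; open, the fingers measure 114 mm over their backs; the gripper's body (76 mm by 85 mm) begins 54 mm behind the grasp point. The pads swing forward as they close: fully open they stand 13 mm farther back than shut.
Start: joints at [1.17, 0.477, 0.022, 1.555, -0.011, 1.109, -0.083], TCP at [0.195, -0.646, 0.231] pointing down, gripper open.
Joint ranges: [-2.96, 2.96], [-0.34, 2.1], [-1.41, 1.46], [0.24, 2.44], [-1.37, 4.51], [0.17, 1.92], [-2.96, 2.96]. Speed limits (rad/s): [2.39, 2.39, 3.14, 3.14, 3.14, 3.14, 3.14].

### API

Orientations are given as a rotation vector (axis times angle).
In Python, from bench import r, viewer, nets gives the robot as it stands.
- The arm moves only by the shell command python3 -m pendant 'ROWS' [FORCE]. ROWS is JSON, one flat list of numbers, 5 for each row, row after row: the finger opening in mm, from 0 to 85.4, then the shift along the tool's x, y, z in mm, then the turn about the tool's x in rad. A call has 1 to 20 rows; each row shifts and turns the commanded pose from where the row before left it, along the tool's axes as they then stand; what a row does not reach is not made up. A row lasts 1/8 s, in which the tool goes at most 62.5 mm and 10.7 degrees, less where a joint would pass 70% of its speed; a pose out of reach is approached as far as the arm can. A call with a gripper value outside its range is refused whole. The fingers move at their own pace and stop on an object; FORCE is the grip in N (left out, the last holds). Time passes only in rows, so rows that do not move let the fingers close. It gives the time, the measured TCP pose, the force and the opening at its end, in the units of the state.
- r.get_obs(): the state, without advancing time (a new reading comes with each control period).
- viewer.grab_frame(name): name is "scene" or "top" or "wrist"; returns (picture, depth): 384x512x3 uint8, red, green, blue; 384x512 float32, m along the optical axis (not along the pixel's ray), 0 where there is no reading.
- viewer.calibration(name): a dict with "mtx" (3x3 intrinsics, pixels), "world_to_cam" (4x4, takes a point from world to camera coordinates). Camera axes: x right, y up, looking along -z (the intrinsics and any distortion apply to the point x, -y, -z); pixel columns grow to the right and rows downward; lengths in m; the calibration is good to about 2 mm. A picture is of the moment at which its call begins: read the wrist's pose just before it. calibration takes no time and is no camera call; for the wrist camera it gives the pose at the moment of the call.
- r.hand_in(): hands the job in, once; it reports no verdict.
Trained networks look in the newest picture that a camera, given by its name, has taken for a name from the list of things; names that differ only in an ending like _2 or _b are one class to them, and where a whole thing is asked for, a point or a joint stands for the part that bears it (a point fixed in the world has none). Each returns a list of dicts, best first, with "score" (0 to 1); they miss things now and then, are a little off and sometimes report something else, mostly with a low value. They report only what shows in the picture. A call takes as long as a camera call.
- nets.look_for(name, camera): "location" ([x, y, z] in m, in world coordinates, good to about 4 mm: the middle of the surface that is visible of it).
- nets.silhouettes(name, camera): "mask" (384x512 bool, what is visible of it).
The state is a dict: "clock": time; "joints": joint angles; "qvel": joint speeds; "tau": joint torques, N m; "tcp_pos": TCP position; "orientation": TCP orientation; "contact_force": force on the tool from outside, world axes, zero at the start; "moment": the same for the moment, N m; "grip_width": finger opening in m.
Only numpy, scipy, OpenCV 4.12 (cv2) and the standard library are available. Lean on these libraries where they do the work, as an engineer would, in place of code of your own. Each camera call takes 0.05 s, during which the arm holds its last target. There are 200 camera calls.

## Working session

There is one attempt and no reset: what is moved stays moved. The work goes in short steps, Python scripts to look and compute and a shell command to move; the robot and the scene stay as the last step left them, time stands still between calls to the robot, and variables do not carry over. Pictures are saved under pics/ and viewed, about 8 in all and at most 12, crops included, and the job is handed in when it is done.

```bash
ls; mkdir -p pics
cat > h.py <<'E'
from bench import r, viewer, nets
import numpy as np, cv2
from scipy.spatial.transform import Rotation as R
def save(cam,fn,crop=None,scale=1):
    p,d=viewer.grab_frame(cam); c=viewer.calibration(cam)
    q=p[:,:,::-1]
    if crop: q=q[crop[1]:crop[3],crop[0]:crop[2]]
    cv2.imwrite('pics/'+fn,cv2.resize(q,None,fx=scale,fy=scale)); return p,d,c
def cloud(d,c):
    K=np.array(c['mtx']);T=np.linalg.inv(np.array(c['world_to_cam']))
    v,u=np.mgrid[:d.shape[0],:d.shape[1]]
    X=np.stack([(u-K[0,2])/K[0,0]*d,-(v-K[1,2])/K[1,1]*d,-d],-1)
    return X@T[:3,:3].T+T[:3,3]
def proj(P,c):
    K=np.array(c['mtx']);W=np.array(c['world_to_cam']);q=W[:3,:3]@np.array(P)+W[:3,3]
    return K[0,0]*q[0]/-q[2]+K[0,2],K[1,1]*q[1]/q[2]+K[1,2]
E
python3 - <<'E'
from h import *
np.set_printoptions(precision=4,suppress=True)
o=r.get_obs();print(o['tcp_pos'],o['orientation'],o['clock'])
for cam in ['scene','top']:
    p,d,c=save(cam,cam+'0.png',scale=1.5)
    print(cam,np.linalg.inv(np.array(c['world_to_cam'])),c['mtx'])
    for n in ['dispenser','hub_cup','end_cup','roll_mid','plate_face','handle_mid','pin_end','plunger_tip','barrel_mid','pot','timer','carton']:
        print(n,[(np.round(x['location'],3),round(x['score'],2)) for x in nets.look_for(n,cam)[:2]])
print(r.get_obs()['clock'])
E
```

```text
pics
[ 0.1947 -0.6457  0.2303] [ 2.0645  0.3063 -2.0652] 0.0
scene [[-0.86    0.2551 -0.4419  0.0912]
 [-0.5102 -0.4367  0.7409  0.7125]
 [-0.004   0.8627  0.5057  0.5811]
 [ 0.      0.      0.      1.    ]] [[349.7019   0.     258.6047]
 [  0.     349.7019 188.8518]
 [  0.       0.       1.    ]]
dispenser [(array([0.523, 0.178, 0.011]), 0.98)]
hub_cup [(array([0.524, 0.185, 0.011]), 0.94)]
end_cup [(array([0.528, 0.184, 0.013]), 0.6)]
roll_mid [(array([ 0.483, -0.155,  0.042]), 0.55)]
plate_face []
handle_mid [(array([0.526, 0.186, 0.01 ]), 0.64), (array([ 0.488, -0.157,  0.047]), 0.59)]
pin_end [(array([ 0.486, -0.162,  0.041]), 0.6)]
plunger_tip []
barrel_mid [(array([ 0.48 , -0.158,  0.041]), 0.82)]
pot [(array([0.61 , 0.379, 0.053]), 0.65), (array([ 0.483, -0.162,  0.043]), 0.56)]
timer [(array([ 0.648, -0.124,  0.02 ]), 0.71)]
carton [(array([ 0.446, -0.409,  0.036]), 0.7), (array([ 0.649, -0.123,  0.023]), 0.65)]
top [[-0.032   0.8186 -0.5734 -0.4446]
 [-0.9995 -0.0256  0.0193 -0.0071]
 [ 0.0012  0.5738  0.819   1.4787]
 [ 0.      0.      0.      1.    ]] [[489.0358   0.     251.5314]
 [  0.     489.0358 187.3344]
 [  0.       0.       1.    ]]
dispenser [(array([0.523, 0.175, 0.011]), 0.78)]
hub_cup [(array([0.523, 0.176, 0.011]), 0.65)]
end_cup [(array([0.525, 0.177, 0.016]), 0.91), (array([ 0.485, -0.187,  0.054]), 0.18)]
roll_mid [(array([ 0.48 , -0.185,  0.052]), 0.64)]
plate_face [(array([ 0.485, -0.187,  0.051]), 0.92)]
handle_mid [(array([ 0.48 , -0.19 ,  0.053]), 0.66)]
pin_end [(array([ 0.479, -0.182,  0.051]), 0.83), (array([0.608, 0.366, 0.057]), 0.72)]
plunger_tip [(array([0.52 , 0.178, 0.01 ]), 0.6)]
barrel_mid [(array([ 0.482, -0.186,  0.054]), 0.72)]
pot [(array([0.614, 0.366, 0.06 ]), 0.7)]
timer [(array([ 0.645, -0.131,  0.02 ]), 0.52)]
carton [(array([0.527, 0.173, 0.015]), 0.66)]
1.3
```

View pics/scene0.png

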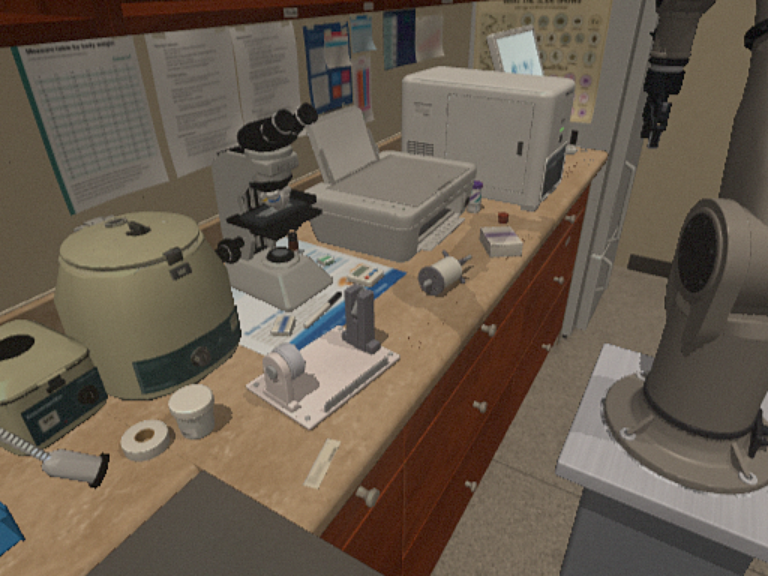

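View pics/top0.png

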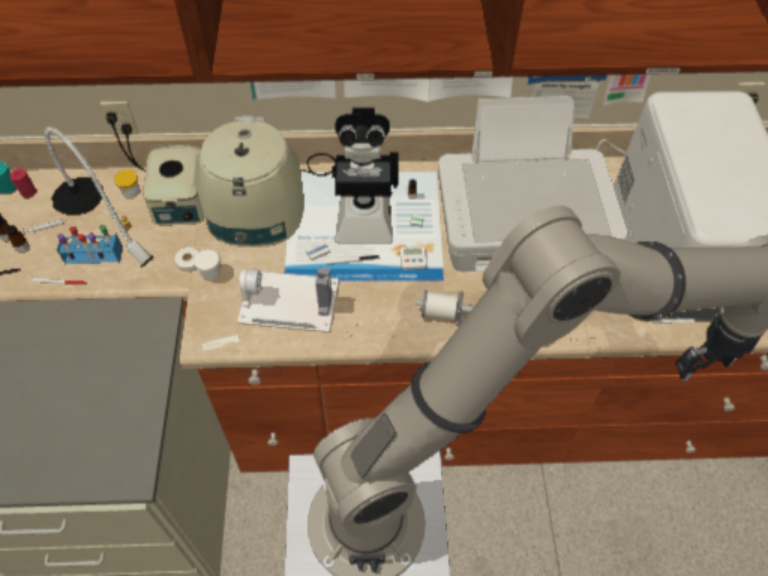

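The scene picture shows the dispenser at about (325,365) with its hub on the left (+y) and the grey cheek on the right. The roll is at (450,275), pin and plate to the left and handle to the right. The top picture agrees: dispenser at (288,300), roll at (440,307). Next I get precise poses from the depth images.

```bash
cat > m.py <<'E'
from h import *
np.set_printoptions(precision=4,suppress=True)
o=r.get_obs();print('toolaxes cols\n',R.from_rotvec(o['orientation']).as_matrix())
C={}
for cam in ['scene','top']:
    p,d=viewer.grab_frame(cam);c=viewer.calibration(cam);X=cloud(d,c);X[d==0]=9;C[cam]=X
    def sel(lo,hi): return X[np.all((X>lo)&(X<hi),-1)]
    Rr=sel([.40,-.32,.008],[.56,-.03,.12]); D=sel([.40,.03,.005],[.64,.32,.16])
    print(cam,len(Rr),len(D))
    print(' roll bbox',Rr.min(0),Rr.max(0))
    for lo in np.arange(-.30,-.04,.01):
        s=Rr[(Rr[:,1]>lo)&(Rr[:,1]<=lo+.01)]
        if len(s)>3: print('  y %.3f n%d x %.3f..%.3f zmax %.3f top x %.3f'%(lo+.005,len(s),s[:,0].min(),s[:,0].max(),s[:,2].max(),s[s[:,2]>s[:,2].max()-.004,0].mean()))
    hi=D[D[:,2]>.04]
    for nm,s in (('hub',hi[hi[:,1]>.18]),('cheek',hi[hi[:,1]<.18])):
        print(nm,len(s),s.min(0),s.max(0),s.mean(0))
        t=s[s[:,2]>s[:,2].max()-.005];print('  top',len(t),t.min(0),t.max(0),t.mean(0))
    b=D[(D[:,2]>.006)&(D[:,2]<.016)]
    rect=cv2.minAreaRect((b[:,:2]*1000).astype(np.float32));print('base',rect)
np.savez('c.npz',**C)
E
python3 m.py
```

```text
toolaxes cols
 [[ 0.      0.2886 -0.9575]
 [-0.     -0.9575 -0.2886]
 [-1.      0.0001 -0.    ]]
scene 542 4361
 roll bbox [ 0.4566 -0.2947  0.0081] [ 0.5311 -0.1228  0.0659]
  y -0.285 n6 x 0.469..0.478 zmax 0.040 top x 0.473
  y -0.275 n5 x 0.472..0.475 zmax 0.038 top x 0.474
  y -0.255 n4 x 0.473..0.486 zmax 0.039 top x 0.485
  y -0.235 n7 x 0.500..0.513 zmax 0.064 top x 0.510
  y -0.225 n31 x 0.457..0.514 zmax 0.064 top x 0.473
  y -0.215 n33 x 0.459..0.505 zmax 0.063 top x 0.482
  y -0.205 n34 x 0.462..0.501 zmax 0.062 top x 0.488
  y -0.195 n37 x 0.463..0.506 zmax 0.061 top x 0.489
  y -0.185 n36 x 0.465..0.508 zmax 0.061 top x 0.491
  y -0.175 n41 x 0.467..0.509 zmax 0.063 top x 0.496
  y -0.165 n37 x 0.468..0.502 zmax 0.061 top x 0.493
  y -0.155 n43 x 0.471..0.531 zmax 0.064 top x 0.504
  y -0.145 n174 x 0.470..0.530 zmax 0.066 top x 0.497
  y -0.135 n42 x 0.469..0.507 zmax 0.058 top x 0.484
  y -0.125 n10 x 0.500..0.508 zmax 0.040 top x 0.503
hub 686 [0.5175 0.2329 0.0403] [0.5755 0.287  0.1058] [0.5385 0.2691 0.0812]
  top 94 [0.5314 0.2398 0.1008] [0.5593 0.2788 0.1058] [
[... 816 characters left out ...]
max 0.063 top x 0.493
  y -0.165 n48 x 0.468..0.519 zmax 0.066 top x 0.491
  y -0.155 n48 x 0.413..0.517 zmax 0.064 top x 0.498
  y -0.145 n42 x 0.467..0.512 zmax 0.071 top x 0.496
  y -0.135 n14 x 0.438..0.557 zmax 0.040 top x 0.501
  y -0.125 n4 x 0.503..0.505 zmax 0.037 top x 0.504
hub 235 [0.5178 0.2317 0.0402] [0.5708 0.2847 0.1079] [0.5377 0.2564 0.0862]
  top 21 [0.5278 0.2381 0.103 ] [0.5538 0.2745 0.1079] [0.5412 0.2516 0.1046]
cheek 222 [0.4969 0.0695 0.0403] [0.5463 0.1027 0.1301] [0.513  0.085  0.0965]
  top 23 [0.5024 0.0709 0.1253] [0.5414 0.1011 0.1301] [0.5204 0.0851 0.127 ]
base ((519.845458984375, 174.636962890625), (288.0839538574219, 237.3123779296875), 89.65328979492188)
```

```bash
python3 -m pendant '[85,0,-30,-39,0, 85,0,-30,-39,0, 85,0,-30,-39,0, 85,0,-30,-39,0, 85,0,-30,-39,0, 85,0,-30,-39,0, 85,0,-30,-39,0, 85,0,-30,-39,0, 85,0,-30,-39,0, 85,0,-30,-39,0, 85,0,0,0,-0.16, 85,0,0,0,-0.16, 85,0,0,0,-0.16, 85,0,0,0,-0.16, 85,0,0,0,-0.16, 85,0,0,0,-0.16, 85,0,0,0,-0.16, 85,0,0,0,0]' 30
cat > v.py <<'E'
import sys
from h import *
np.set_printoptions(precision=4,suppress=True)
o=r.get_obs();print(o['tcp_pos'],o['clock'],'tool y',R.from_rotvec(o['orientation']).as_matrix()[:,1],'F',o['contact_force'],'grip',o['grip_width'])
E
python3 - <<'E'
from v import *
p,d,c=save('wrist','w1.png',scale=1.5)
X=cloud(d,c);X[d==0]=9;np.save('w1.npy',X)
print('cam',np.linalg.inv(np.array(c['world_to_cam'])))
S=X[np.all((X>[.40,-.32,.008])&(X<[.56,-.06,.12]),-1)]
for lo in np.arange(-.30,-.07,.01):
    s=S[(S[:,1]>lo)&(S[:,1]<=lo+.01)]
    if len(s)>3: print('  y %.3f n%d x %.3f..%.3f zmax %.3f top x %.4f'%(lo+.005,len(s),s[:,0].min(),s[:,0].max(),s[:,2].max(),s[s[:,2]>s[:,2].max()-.004,0].mean()))
E
```

```text
clock: 3.65
tcp_pos: [0.4816, -0.2466, 0.2314]
orientation: [1.326, 1.129, -1.326]
contact_force: [0.5, 0.0, 0.3]
grip_width: 0.0851
[ 0.4816 -0.2466  0.2314] 3.65 tool y [ 0.9873 -0.159   0.0002] F [0.508  0.0093 0.2725] grip 0.08506850901716938
cam [[ 0.987   0.1547  0.0434  0.4925]
 [-0.1607  0.9473  0.2772 -0.1774]
 [ 0.0018 -0.2806  0.9598  0.373 ]
 [ 0.      0.      0.      1.    ]]
  y -0.295 n40 x 0.470..0.480 zmax 0.036 top x 0.4750
  y -0.285 n63 x 0.471..0.481 zmax 0.037 top x 0.4766
  y -0.275 n72 x 0.473..0.484 zmax 0.037 top x 0.4783
  y -0.265 n69 x 0.474..0.488 zmax 0.039 top x 0.4809
  y -0.255 n119 x 0.474..0.491 zmax 0.039 top x 0.4818
  y -0.245 n116 x 0.475..0.492 zmax 0.040 top x 0.4837
  y -0.235 n334 x 0.458..0.517 zmax 0.063 top x 0.5115
  y -0.225 n446 x 0.456..0.516 zmax 0.064 top x 0.4604
  y -0.215 n442 x 0.461..0.517 zmax 0.060 top x 0.4888
  y -0.205 n479 x 0.463..0.520 zmax 0.060 top x 0.4913
  y -0.195 n491 x 0.465..0.521 zmax 0.060 top x 0.4930
  y -0.185 n503 x 0.466..0.524 zmax 0.060 top x 0.4949
  y -0.175 n520 x 0.468..0.524 zmax 0.060 top x 0.4966
  y -0.165 n532 x 0.470..0.528 zmax 0.061 top x 0.4984
  y -0.155 n605 x 0.472..0.533 zmax 0.064 top x 0.5030
  y -0.145 n320 x 0.470..0.524 zmax 0.064 top x 0.5002
  y -0.135 n121 x 0.497..0.511 zmax 0.038 top x 0.5040
  y -0.125 n26 x 0.501..0.509 zmax 0.037 top x 0.5048
```

View pics/w1.png

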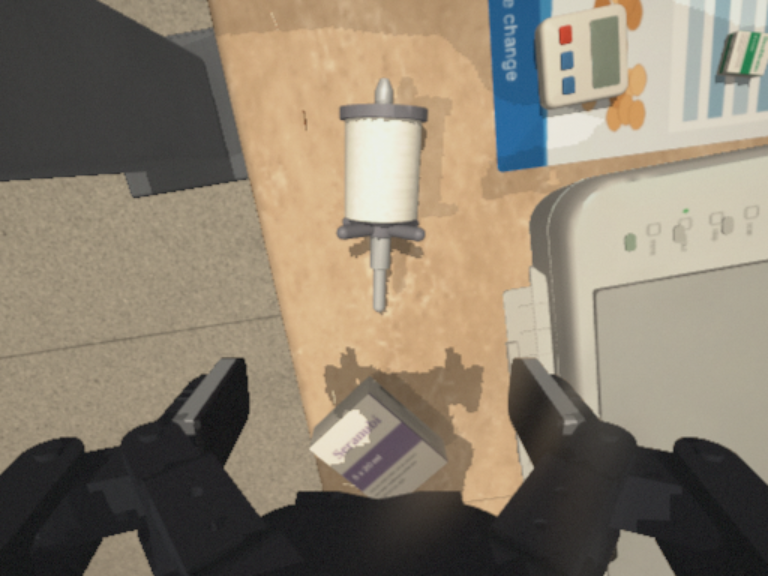

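The wrist view shows the roll at (382,170), pin up at (384,85), cross handle at (380,232) and plunger tip at (380,305). The carton corner is at (370,380), well clear. I'll descend on the barrel.

```bash
python3 -m pendant '[85,0,2,5,0.02, 85,40,0,0,0, 85,40,0,0,0, 85,40,0,0,0, 85,40,0,0,0, 60,30,0,0,0, 50,20,0,0,0, 40,4,0,0,0, 30,0,0,0,0, 10,0,0,0,0, 10,0,0,0,0, 10,0,0,0,0, 10,0,0,0,0, 10,0,0,0,0]' 20
python3 v.py
```

```text
clock: 5.45
tcp_pos: [0.4836, -0.2524, 0.018]
orientation: [1.339, 1.118, -1.338]
contact_force: [1.3, -1.9, 6.6]
grip_width: 0.0148
[ 0.4836 -0.2524  0.018 ] 5.45 tool y [ 0.9841 -0.1774  0.0017] F [ 1.3018 -1.9318  6.5926] grip 0.014807085220040851
```

```bash
python3 -m pendant '[10,-4.6,0,-1.6,0, 10,-4.6,0,-1.6,0, 10,-4.5,0,-2,0, 10,-4.4,0,-2,0, 10,-4.3,0,-2.3,0, 10,-4.2,0,-2.4,0, 10,-4.1,0,-2.7,0, 10,-4,0,-2.8,0, 10,0,0,0,0]' 20
python3 -m pendant '[10,0,0,0,0, 10,0,0,0,0, 10,-25,0,0,0, 10,-35,0,0,0, 10,-35,0,0,0, 10,0,0,0,0]' 100
python3 - <<'E'
from v import *
p,d,c=save('scene','s2.png',crop=(240,120,400,240),scale=4)
p,d,c=save('wrist','w2.png',scale=1)
X=cloud(d,c);X[d==0]=9
u=np.array([.179,.984,0]);
b=np.array([.4836,-.2524,0]); q=X-b; s=q@u; n=q@np.array([.984,-.179,0])
for lo in np.arange(-.06,.2,.01):
    m=(s>lo)&(s<=lo+.01)&(abs(n)<.034)&(X[...,2]>.05)
    if m.sum()>4: print('%.3f n%d zmax %.4f n %.4f..%.4f'%(lo+.005,m.sum(),np.percentile(X[m][:,2],97),n[m].min(),n[m].max()))
E
```

```text
clock: 6.58
tcp_pos: [0.4863, -0.2344, 0.0524]
orientation: [1.339, 1.119, -1.338]
contact_force: [-0.1, -0.6, -3.7]
grip_width: 0.0157
clock: 7.32
tcp_pos: [0.4878, -0.2354, 0.1494]
orientation: [1.34, 1.114, -1.336]
contact_force: [0.1, -0.4, -4.1]
grip_width: 0.0128
[ 0.4878 -0.2354  0.1494] 7.325 tool y [ 0.9841 -0.1775  0.0054] F [ 0.0535 -0.4015 -4.1016] grip 0.012809647982533494
-0.015 n253 zmax 0.1732 n -0.0060..0.0033
-0.005 n444 zmax 0.1715 n -0.0060..0.0032
0.005 n1291 zmax 0.2108 n -0.0340..0.0340
0.015 n2167 zmax 0.2027 n -0.0340..0.0340
0.025 n11818 zmax 0.2358 n -0.0340..0.0340
0.035 n10941 zmax 0.2433 n -0.0340..0.0333
0.045 n3429 zmax 0.1808 n -0.0333..0.0299
0.055 n2383 zmax 0.1755 n -0.0300..0.0274
0.065 n2859 zmax 0.1717 n -0.0284..0.0252
0.075 n2815 zmax 0.1684 n -0.0286..0.0244
0.085 n2755 zmax 0.1650 n -0.0288..0.0247
0.095 n2809 zmax 0.1617 n -0.0290..0.0247
0.105 n2771 zmax 0.1583 n -0.0331..0.0297
0.115 n3460 zmax 0.1550 n -0.0334..0.0300
0.125 n2360 zmax 0.1559 n -0.0323..0.0282
```

View pics/s2.png

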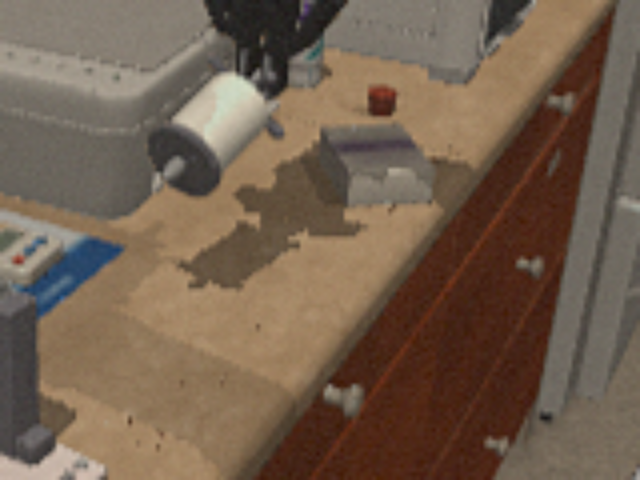

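```bash
python3 -m pendant '[10,-25,0,0,0, 10,-25,0,0,0, 10,0,-2.5,-20,0, 10,0,-2.5,-35,0, 10,0,-2.5,-39,0, 10,0,-2.5,-39,0, 10,0,-2.5,-39,0, 10,0,-2.5,-39,0, 10,0,-2.5,-39,0, 10,0,-2.5,-39,0, 10,0,-2.5,-35,0, 10,0,-2.5,-20,0, 10,0,0,-9,-0.044, 10,0,0,0,0, 10,0,0,0,0]' 100
python3 - <<'E'
from v import *
p,d,c=save('wrist','w3.png',scale=1.5)
X=cloud(d,c);X[d==0]=9;np.savez('w3.npz',X=X,p=p)
m=np.all((X>[.44,.05,.005])&(X<[.64,.34,.016]),-1)
print('base',cv2.minAreaRect((X[m][:,:2]*1000).astype(np.float32)))
m=np.all((X>[.44,.19,.04])&(X<[.64,.34,.12]),-1)
S=X[m];t=S[S[:,2]>.095];print('hub',S.min(0),S.max(0),t.mean(0))
m=np.all((X>[.46,.05,.12])&(X<[.58,.12,.13]),-1)
print('cheek',cv2.minAreaRect((X[m][:,:2]*1000).astype(np.float32)),X[m].mean(0) if m.any() else 0)
# spindle
y=np.array([.134,.991,0]);n=np.array([.991,-.134,0]);q=X-o['tcp_pos'];s=q@y;w=q@n
for lo in np.arange(-.06,.17,.01):
    m=(s>lo)&(s<=lo+.01)&(abs(w)<.045)&(X[...,2]>.13)
    if m.sum()>4: print('%.3f n%d zmax %.4f w %.4f..%.4f'%(lo+.005,m.sum(),np.percentile(X[m][:,2],97),w[m].min(),w[m].max()))
E
```

```text
clock: 9.3
tcp_pos: [0.5235, 0.1159, 0.1963]
orientation: [1.307, 1.142, -1.31]
contact_force: [-1.0, -0.4, -3.6]
grip_width: 0.0129
[0.5235 0.1159 0.1963] 9.3 tool y [ 0.9908 -0.1351 -0.001 ] F [-1.0465 -0.3836 -3.588 ] grip 0.01290392533353329
base ((537.7655639648438, 178.82962036132812), (207.3651885986328, 150.45852661132812), 81.82081604003906)
hub [0.5623 0.2517 0.082 ] [0.5747 0.2543 0.0983] [0.5649 0.2526 0.0965]
cheek ((525.067138671875, 93.31114196777344), (10.63088321685791, 43.88254928588867), 73.54624938964844) [0.5358 0.0906 0.1231]
-0.035 n152 zmax 0.2235 w -0.0045..0.0047
-0.025 n453 zmax 0.2227 w -0.0045..0.0048
-0.015 n940 zmax 0.2677 w -0.0401..0.0403
-0.005 n5837 zmax 0.2734 w -0.0449..0.0449
0.005 n11124 zmax 0.2851 w -0.0450..0.0450
0.015 n20184 zmax 0.2931 w -0.0450..0.0450
0.025 n3154 zmax 0.2312 w -0.0311..0.0315
0.035 n2371 zmax 0.2300 w -0.0307..0.0309
0.045 n2852 zmax 0.2226 w -0.0268..0.0269
0.055 n2828 zmax 0.2193 w -0.0268..0.0269
0.065 n2824 zmax 0.2160 w -0.0270..0.0264
0.075 n2753 zmax 0.2127 w -0.0271..0.0265
0.085 n2760 zmax 0.2094 w -0.0273..0.0267
0.095 n3242 zmax 0.2059 w -0.0316..0.0324
0.105 n3185 zmax 0.2059 w -0.0307..0.0300
0.115 n18 zmax 0.2025 w -0.0125..0.0119
```

View pics/w3.png

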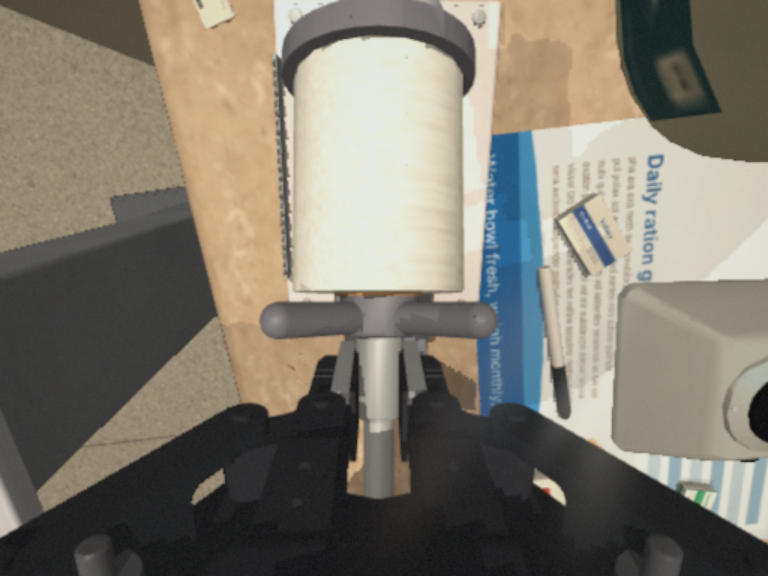

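The wrist view shows the spindle held straight and centred between the fingers. The base plate is visible on both sides, and the cheek is under the gripper. I'll compare lateral positions in all three cameras.

```bash
cat > lat.py <<'E'
from v import *
a=np.deg2rad(8.0);y=np.array([np.sin(a),np.cos(a),0]);n=np.array([np.cos(a),-np.sin(a),0])
T=np.array(o['tcp_pos']);print('tcp w %.4f s %.4f'%(T@n,T@y))
def rep(nm,P):
    if len(P)<8: print('  ',nm,len(P));return
    w=P@n;s=P@y;print('  %-7s n%d w %.4f..%.4f mid %.4f | s %.4f..%.4f | z %.4f..%.4f'%(nm,len(P),*np.percentile(w,[1,99]),np.percentile(w,[1,99]).mean(),*np.percentile(s,[1,99]),*np.percentile(P[:,2],[2,98])))
for cam in ['scene','top','wrist']:
    p,d=viewer.grab_frame(cam);c=viewer.calibration(cam);X=cloud(d,c);X[d==0]=9;X=X.reshape(-1,3);X=X[abs(X[:,0]-.53)<.12]
    w=X@n;s=X@y;z=X[:,2];print(cam)
    rep('base',X[(z>.008)&(z<.015)&(s>.12)&(s<.38)&(abs(w-.506)<.09)])
    rep('cheek',X[(z>.115)&(z<.131)&(s>.13)&(s<.19)&(abs(w-.506)<.03)])
    rep('cheekS',X[(z>.06)&(z<.115)&(s>.13)&(s<.19)&(abs(w-.506)<.03)])
    rep('hub',X[(z>.06)&(z<.11)&(s>.30)&(s<.34)&(abs(w-.506)<.04)])
    # roll body
    t0=T@y;b=X[(s>t0+.04)&(s<t0+.09)&(abs(w-T@n)<.05)&(z>T[2]-.04)&(z<T[2]+.05)];rep('body',b)
    pl=X[(s>t0+.09)&(s<t0+.15)&(abs(w-T@n)<.05)&(z>T[2]-.07)&(z<T[2]+.05)];rep('plate',pl)
    if len(pl)>8:
        for lo in np.arange(.09,.15,.005):
            m=pl[(pl@y>t0+lo)&(pl@y<=t0+lo+.005)]
            if len(m)>2:print('    s+%.4f n%d w %.4f..%.4f z %.4f..%.4f'%(lo+.0025,len(m),(m@n).min(),(m@n).max(),m[:,2].min(),m[:,2].max()))
E
python3 lat.py
```

```text
[0.5236 0.1159 0.1965] 9.35 tool y [ 0.9908 -0.1354 -0.0006] F [-0.1194  0.2387 -4.0557] grip 0.012738945619722294
tcp w 0.5024 s 0.1876
scene
  base    n2365 w 0.4312..0.5776 mid 0.5044 | s 0.1448..0.3575 | z 0.0091..0.0142
  cheek   n144 w 0.4828..0.5268 mid 0.5048 | s 0.1455..0.1737 | z 0.1156..0.1259
  cheekS  n348 w 0.4826..0.5266 mid 0.5046 | s 0.1479..0.1746 | z 0.0617..0.1141
  hub     n274 w 0.4782..0.5227 mid 0.5005 | s 0.3096..0.3391 | z 0.0644..0.1043
  body    n532 w 0.4731..0.5163 mid 0.4947 | s 0.2279..0.2770 | z 0.1734..0.2235
  plate   n447 w 0.4699..0.5299 mid 0.4999 | s 0.2782..0.3080 | z 0.1509..0.2083
    s+0.0925 n77 w 0.4700..0.5206 z 0.1460..0.2095
    s+0.0975 n87 w 0.4688..0.5290 z 0.1518..0.2077
    s+0.1025 n110 w 0.4683..0.5329 z 0.1670..0.2061
    s+0.1075 n109 w 0.4718..0.5308 z 0.1738..0.2085
    s+0.1125 n44 w 0.4832..0.5151 z 0.1711..0.2075
    s+0.1175 n14 w 0.4952..0.5032 z 0.1683..0.1772
    s+0.1225 n6 w 0.4977..0.5047 z 0.1701..0.1745
top
  base    n1073 w 0.4305..0.5802 mid 0.5053 | s 0.1385..0.3500 | z 0.0082..0.0148
  cheek   n83 w 0.4814..0.
[... 620 characters left out ...]
977..0.2076
wrist
  base    n4757 w 0.4341..0.5813 mid 0.5077 | s 0.1502..0.3547 | z 0.0084..0.0129
  cheek   n130 w 0.4852..0.5282 mid 0.5067 | s 0.1573..0.1684 | z 0.1213..0.1242
   cheekS 1
  hub     n33 w 0.5230..0.5339 mid 0.5285 | s 0.3293..0.3326 | z 0.0812..0.0963
  body    n14042 w 0.4762..0.5279 mid 0.5020 | s 0.2281..0.2771 | z 0.1945..0.2224
  plate   n6573 w 0.4723..0.5319 mid 0.5021 | s 0.2779..0.2978 | z 0.1808..0.2067
    s+0.0925 n1496 w 0.4704..0.5338 z 0.1679..0.2080
    s+0.0975 n1690 w 0.4710..0.5336 z 0.1786..0.2068
    s+0.1025 n1902 w 0.4712..0.5319 z 0.1818..0.2083
    s+0.1075 n1395 w 0.4737..0.5321 z 0.1837..0.2074
    s+0.1125 n90 w 0.4866..0.5181 z 0.1993..0.2046
```

```bash
python3 -m pendant '[10,0,4.2,2,0, 10,0,0,0,0, 10,0,0,0,0]' 20
cat > tilt.py <<'E'
from v import *
a=np.deg2rad(8.0);y=np.array([np.sin(a),np.cos(a),0]);n=np.array([np.cos(a),-np.sin(a),0])
def tilt(quiet=False):
    o=r.get_obs();T=np.array(o['tcp_pos']);p,d=viewer.grab_frame('wrist');c=viewer.calibration('wrist');X=cloud(d,c);X[d==0]=9
    q=X.reshape(-1,3)-T;s=q@y;w=q@n;z=q[:,2]
    ss,zz=[],[]
    for lo in np.arange(.04,.09,.004):
        m=(s>lo)&(s<lo+.004)&(abs(w)<.006)&(z>-.06)&(z<.06)
        if m.sum()>20: ss.append(s[m].mean());zz.append(z[m].mean())
    k,b=np.polyfit(ss,zz,1);t=-np.arctan(k);print('tilt deg %.1f'%np.rad2deg(t),'axis z at tcp %.4f'%(b-.028/np.cos(t)),'top range s %.3f..%.3f'%(min(ss),max(ss)))
    m=(s>.06)&(s<.15)&(abs(w)<.034)&(z>-.08)&(z<.05);print('plate s max %.4f'%np.percentile(s[m],99.7),'w',np.percentile(w[m],[.5,99.5]))
    m=(s>.03)&(s<.14)&(abs(w)<.004)&(z>-.06)&(z<.05);i=np.argsort(s[m]);return p
if __name__=='__main__': tilt()
E
python3 tilt.py
```

```text
clock: 9.88
tcp_pos: [0.5278, 0.1146, 0.197]
orientation: [1.307, 1.143, -1.307]
contact_force: [-0.1, 0.0, -3.6]
grip_width: 0.0124
[0.5278 0.1146 0.197 ] 9.875 tool y [ 0.991  -0.1338 -0.    ] F [-0.1255  0.012  -3.5691] grip 0.012430829605261748
tilt deg 18.3 axis z at tcp 0.0101 top range s 0.042..0.090
plate s max 0.1098 w [-0.0303  0.029 ]
```

```bash
python3 -m pendant '[10,0,0,20,0, 10,0,0,36,0, 10,0,0,36,0, 10,0,0,36,0, 10,0,0,36,0, 10,0,0,36,0, 10,20,0,15,0, 10,40,0,0,0, 10,40,0,0,0, 10,35,0,0,0, 10,9,0,0,0, 10,10,0,5,0, 10,10,0,5,0, 10,10,0,5,0, 10,3,0,2,0, 30,0,0,0,0, 30,0,0,0,0, 30,2,0,0,0, 30,0,0,0,0]' 20
python3 tilt.py
```

```text
clock: 12.3
tcp_pos: [0.4967, -0.1152, 0.018]
orientation: [1.307, 1.143, -1.307]
contact_force: [-0.1, -0.1, -0.4]
grip_width: 0.0297
[ 0.4967 -0.1152  0.018 ] 12.3 tool y [ 0.991  -0.1336  0.    ] F [-0.0663 -0.1297 -0.4361] grip 0.02965119329609277
tilt deg -7.3 axis z at tcp 0.0023 top range s 0.041..0.090
plate s max 0.1048 w [-0.0336  0.0283]
```

Run:
```python
from v import *
save('wrist','w4.png',scale=1.2)
```

```text
[ 0.4968 -0.1152  0.018 ] 12.35 tool y [ 0.991  -0.1336  0.    ] F [-0.7813 -0.8656 -1.3517] grip 0.029972241712661656
```

View pics/w4.png

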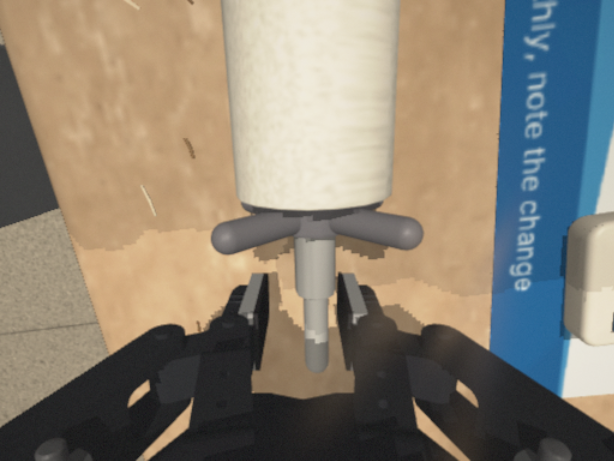

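Run:
```python
from tilt import *
tilt()
T=np.array(o['tcp_pos'])
for cam in ['scene','wrist']:
    p,d=viewer.grab_frame(cam);c=viewer.calibration(cam);X=cloud(d,c);X[d==0]=9;q=X.reshape(-1,3)-T;s=q@y;w=q@n;z=q[:,2]+T[2]
    print(cam)
    for lo in np.arange(-.06,.17,.01):
        m=(s>lo)&(s<lo+.01)&(abs(w)<.05)&(z>.006)&(z<.09)&~((z>.05)&(s<.01))
        if m.sum()>3: print('  %.3f n%d w %.4f..%.4f zmax %.4f zmin %.4f'%(lo+.005,m.sum(),w[m].min(),w[m].max(),z[m].max(),z[m].min()))
```

```text
[ 0.4968 -0.1152  0.018 ] 12.4 tool y [ 0.991  -0.1335  0.0001] F [-0.0255  0.9006  0.7276] grip 0.029951278972728024
tilt deg -7.3 axis z at tcp 0.0022 top range s 0.042..0.090
plate s max 0.1050 w [-0.0336  0.0284]
scene
  -0.015 n5 w 0.0019..0.0080 zmax 0.0377 zmin 0.0322
  -0.005 n25 w -0.0294..0.0167 zmax 0.0500 zmin 0.0318
  0.005 n42 w -0.0302..0.0267 zmax 0.0497 zmin 0.0201
  0.015 n152 w -0.0481..0.0498 zmax 0.0899 zmin 0.0227
  0.035 n6 w -0.0262..0.0302 zmax 0.0644 zmin 0.0063
  0.045 n54 w -0.0277..0.0333 zmax 0.0639 zmin 0.0067
  0.055 n41 w -0.0251..0.0191 zmax 0.0623 zmin 0.0213
  0.065 n50 w -0.0263..0.0196 zmax 0.0620 zmin 0.0193
  0.075 n45 w -0.0255..0.0213 zmax 0.0612 zmin 0.0238
  0.085 n48 w -0.0251..0.0175 zmax 0.0615 zmin 0.0160
  0.095 n44 w -0.0276..0.0156 zmax 0.0622 zmin 0.0223
  0.105 n48 w -0.0263..0.0158 zmax 0.0617 zmin 0.0202
  0.115 n41 w -0.0300..0.0222 zmax 0.0647 zmin 0.0147
  0.125 n258 w -0.0317..0.0325 zmax 0.0658 zmin 0.0060
  0.135 n13 w -0.0063..0.0056 zmax 0.0398 zmin 0.0299
  0.145 n12 w -0.0070..0.0046 zmax 0.0401 zmin 0.0311
wrist
  -0.025 n226 w 0.0019..0.0110 zmax 0.0370 zmin 0.0319
  -0.015 n405 w -0.0152..0.0152 zmax 0.0498 zmin 0.0198
  -0.005 n685 w -0.0152..0.0152 zmax 0.0500 zmin 0.0174
  0.005 n1655 w -0.0288..0.0285 zmax 0.0500 zmin 0.0172
  0.015 n8062 w -0.0500..0.0500 zmax 0.0900 zmin 0.0223
  0.025 n731 w -0.0032..0.0127 zmax 0.0401 zmin 0.0301
  0.035 n2483 w -0.0273..0.0355 zmax 0.0638 zmin 0.0060
  0.045 n3308 w -0.0272..0.0354 zmax 0.0641 zmin 0.0081
  0.055 n3682 w -0.0242..0.0303 zmax 0.0602 zmin 0.0352
  0.065 n3980 w -0.0244..0.0299 zmax 0.0607 zmin 0.0354
  0.075 n4313 w -0.0249..0.0294 zmax 0.0605 zmin 0.0352
  0.085 n4716 w -0.0253..0.0290 zmax 0.0606 zmin 0.0342
  0.095 n5154 w -0.0258..0.0286 zmax 0.0605 zmin 0.0342
  0.105 n684 w -0.0261..0.0284 zmax 0.0582 zmin 0.0348
```

```bash
python3 -m pendant '[30,0,4.3,0,-0.035, 30,0,0,-21,0, 10,0,0,0,0, 10,0,0,0,0, 10,0,0,0,0, 10,-6.3,0,-2.2,0, 10,-6.2,0,-2.3,0, 10,-6,0,-2.9,0, 10,-5.8,0,-3.1,0, 10,-5.6,0,-3.6,0, 10,-5.5,0,-3.8,0, 10,-5.2,0,-4.1,0, 10,-5,0,-4.4,0, 10,0,0,0,0]' 20
python3 -m pendant '[10,0,0,0,0, 10,0,0,0,0, 10,-25,0,0,0, 10,-25,0,0,0]' 60
python3 tilt.py
```

```text
clock: 14.3
tcp_pos: [0.5061, -0.0681, 0.0641]
orientation: [1.282, 1.161, -1.28]
contact_force: [0.4, 0.1, -3.0]
grip_width: 0.0148
clock: 14.8
tcp_pos: [0.5052, -0.0687, 0.1137]
orientation: [1.281, 1.162, -1.283]
contact_force: [-0.0, -0.2, -2.7]
grip_width: 0.0138
[ 0.5052 -0.0687  0.1137] 14.8 tool y [ 0.9951 -0.099  -0.0013] F [-0.0439 -0.1807 -2.6833] grip 0.013767355095929875
tilt deg 8.1 axis z at tcp 0.0145 top range s 0.042..0.090
plate s max 0.1056 w [-0.0313  0.0273]
```

```bash
cat > prof.py <<'E'
from v import *
def prof(a_deg,cams=('scene','wrist')):
    a=np.deg2rad(a_deg);y=np.array([np.sin(a),np.cos(a),0]);n=np.array([np.cos(a),-np.sin(a),0])
    T=np.array(r.get_obs()['tcp_pos'])
    for cam in cams:
        p,d=viewer.grab_frame(cam);c=viewer.calibration(cam);X=cloud(d,c);X[d==0]=9;q=X.reshape(-1,3)-T;s=q@y;w=q@n;z=q[:,2]
        print(cam)
        for lo in np.arange(-.06,.17,.01):
            m=(s>lo)&(s<lo+.01)&(abs(w)<.045)&(z>-.09)&(z<.075)&(z>.006-T[2])&~((z>.045)&(s<.005))
            if m.sum()>3: print('  %.3f n%d w %.4f..%.4f zmax %.4f zmin %.4f'%(lo+.005,m.sum(),w[m].min(),w[m].max(),np.percentile(z[m],98),z[m].min()))
if __name__=='__main__':
    ty=R.from_rotvec(o['orientation']).as_matrix()[:,1];prof(np.rad2deg(-np.arctan2(ty[1],ty[0])))
E
python3 prof.py
```

```text
[ 0.5073 -0.0687  0.1169] 14.85 tool y [ 0.9951 -0.099   0.0037] F [ 1.7485 -0.226  -2.0322] grip 0.014229829201872551
scene
  -0.005 n31 w -0.0225..0.0098 zmax 0.0432 zmin -0.0007
  0.005 n86 w -0.0425..0.0426 zmax 0.0720 zmin 0.0026
  0.015 n202 w -0.0449..0.0442 zmax 0.0738 zmin -0.0166
  0.025 n54 w -0.0321..0.0298 zmax 0.0426 zmin -0.0169
  0.035 n51 w -0.0291..0.0161 zmax 0.0374 zmin 0.0001
  0.045 n53 w -0.0284..0.0145 zmax 0.0370 zmin -0.0014
  0.055 n58 w -0.0290..0.0199 zmax 0.0352 zmin -0.0052
  0.065 n61 w -0.0286..0.0160 zmax 0.0338 zmin -0.0083
  0.075 n61 w -0.0296..0.0232 zmax 0.0324 zmin -0.0141
  0.085 n55 w -0.0276..0.0132 zmax 0.0317 zmin -0.0065
  0.095 n60 w -0.0312..0.0323 zmax 0.0299 zmin -0.0309
  0.105 n274 w -0.0323..0.0318 zmax 0.0317 zmin -0.0278
  0.115 n17 w -0.0074..0.0049 zmax 0.0050 zmin -0.0024
  0.125 n7 w -0.0040..0.0011 zmax 0.0024 zmin -0.0046
  0.145 n75 w -0.0346..0.0218 zmax 0.0090 zmin -0.0886
  0.155 n137 w -0.0371..0.0347 zmax 0.0093 zmin -0.0890
  0.165 n314 w -0.0336..0.0357 zmax 0.0082 zmin -0.0900
wrist
  -0.035 n304 w -0.0056..0.0040 zmax 0.0197 zmin 0.0139
  -0.025 n387 w -0.0056..0.0039 zmax 0.0186 zmin 0.0127
  -0.015 n442 w -0.0098..0.0079 zmax 0.0422 zmin 0.0127
  -0.005 n1083 w -0.0108..0.0088 zmax 0.0442 zmin 0.0122
  0.005 n5917 w -0.0450..0.0444 zmax 0.0745 zmin -0.0178
  0.015 n10941 w -0.0450..0.0450 zmax 0.0744 zmin -0.0188
  0.025 n2902 w -0.0321..0.0305 zmax 0.0383 zmin 0.0109
  0.035 n3016 w -0.0287..0.0257 zmax 0.0330 zmin 0.0081
  0.045 n3160 w -0.0286..0.0256 zmax 0.0316 zmin 0.0064
  0.055 n3241 w -0.0284..0.0256 zmax 0.0301 zmin 0.0061
  0.065 n3354 w -0.0286..0.0258 zmax 0.0288 zmin 0.0042
  0.075 n3574 w -0.0286..0.0257 zmax 0.0274 zmin 0.0018
  0.085 n3671 w -0.0286..0.0256 zmax 0.0260 zmin 0.0007
  0.095 n4919 w -0.0327..0.0309 zmax 0.0271 zmin -0.0129
  0.105 n1863 w -0.0310..0.0303 zmax 0.0274 zmin 0.0011
```

```bash
python3 -m pendant '[10,-42,0,0,0, 10,-42,0,0,0, 10,0,-1.3,-30,0, 10,0,-1.3,-40,0, 10,0,-1.3,-40,0, 10,0,-1.3,-40,0, 10,0,-1.3,-30,0, 10,0,0,-16,-0.15, 10,0,0,0,-0.15, 10,0,0,0,-0.15, 10,0,0,0,0]' 60
python3 - <<'E'
from tilt import *
T=np.array(o['tcp_pos']);print('disp frame', (T@n-.5066)*1e3,(T@y-.2437)*1e3)
save('wrist','w5.png',scale=1.2)
E
```

```text
clock: 16.32
tcp_pos: [0.5178, 0.1266, 0.196]
orientation: [0.947, 1.356, -0.95]
contact_force: [0.0, 0.5, -4.1]
grip_width: 0.0141
[0.5178 0.1266 0.196 ] 16.325 tool y [ 0.9395  0.3424 -0.0024] F [ 0.0014  0.4747 -4.0583] grip 0.014141124597824937
disp frame -11.406002673559845 -46.295425098642205
```

View pics/w5.png

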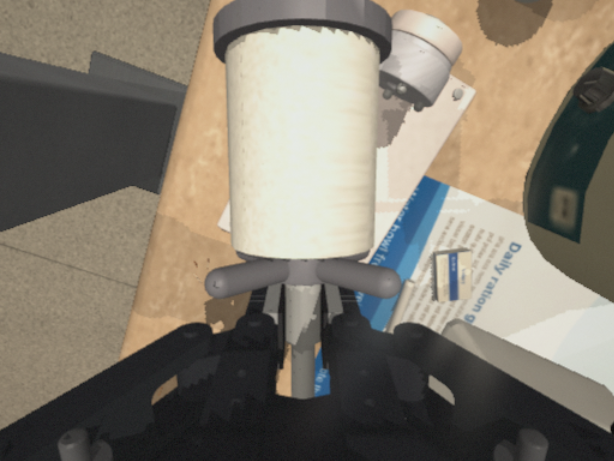

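```bash
python3 - <<'E'
from h import *
from tilt import y,n
p,d=viewer.grab_frame('wrist');c=viewer.calibration('wrist');X=cloud(d,c)
W=X@n*1e3-506.6;S=X@y*1e3-243.7;Z=X[...,2]*1e3
for v in range(60,96,3): print(v,[(int(W[v,u]),int(S[v,u]),int(Z[v,u])) for u in range(315,372,4)])
E
python3 -m pendant '[10,35,1.5,-2,0, 10,35,0,0,0, 10,6,0,0,0]' 20
python3 -m pendant '[10,3,0,0,0, 10,3,0,0,0, 10,3,0,0,0, 10,3,0,0,0, 10,3,0,0,0, 10,3,0,0,0, 10,0,0,0,0]' 20
python3 prof.py
```

```text
[0.518  0.1266 0.1963] 16.375 tool y [ 0.9402  0.3407 -0.0019] F [ 0.0769 -0.5508 -3.9862] grip 0.013732721380502551
60 [(-29, 43, 205), (-14, 67, 95), (-12, 68, 98), (-9, 69, 98), (-7, 70, 101), (-5, 71, 102), (-2, 72, 101), (0, 74, 102), (2, 75, 102), (5, 77, 101), (8, 78, 99), (11, 80, 98), (14, 82, 98), (17, 83, 96), (20, 86, 93)]
63 [(-29, 42, 206), (-12, 67, 85), (-10, 67, 91), (-8, 67, 98), (-6, 68, 101), (-3, 70, 100), (-1, 71, 101), (1, 72, 103), (4, 73, 101), (6, 75, 100), (9, 77, 100), (12, 78, 99), (15, 80, 97), (18, 82, 96), (22, 85, 90)]
66 [(-28, 40, 207), (-9, 67, 75), (-8, 67, 84), (-6, 67, 91), (-4, 67, 97), (-2, 68, 101), (0, 69, 102), (2, 71, 100), (5, 72, 101), (8, 73, 100), (11, 75, 99), (13, 77, 98), (16, 79, 96), (20, 81, 92), (24, 84, 88)]
69 [(-28, 39, 207), (-7, 67, 66), (-4, 68, 68), (-44, 15, 338), (-2, 66, 94), (0, 67, 97), (1, 67, 100), (3, 68, 102), (6, 70, 100), (8, 71, 102), (12, 73, 99), (15, 75, 97), (18, 77, 96), (22, 80, 91), (47, 103, 10)]
72 [(-27, 38, 206), (-4, 67, 54), (-2, 67, 62), (0, 68, 66), (-2, 64, 97), (0, 65, 99), (2, 66, 97), (5, 67
[... 3407 characters left out ...]
zmax 0.0744 zmin -0.0179
  0.025 n3439 w -0.0323..0.0305 zmax 0.0394 zmin 0.0075
  0.035 n2585 w -0.0284..0.0261 zmax 0.0331 zmin 0.0066
  0.045 n3042 w -0.0448..0.0260 zmax 0.0312 zmin -0.0804
  0.055 n3082 w -0.0449..0.0259 zmax 0.0287 zmin -0.0803
  0.065 n3110 w -0.0278..0.0258 zmax 0.0261 zmin 0.0002
  0.075 n3108 w -0.0276..0.0256 zmax 0.0236 zmin -0.0008
  0.085 n3144 w -0.0284..0.0256 zmax 0.0211 zmin -0.0057
  0.095 n4077 w -0.0322..0.0450 zmax 0.0184 zmin -0.0336
  0.105 n3507 w -0.0319..0.0450 zmax 0.0200 zmin -0.0400
  0.115 n318 w 0.0376..0.0450 zmax -0.0141 zmin -0.0341
  0.125 n23 w 0.0428..0.0450 zmax -0.0286 zmin -0.0870
  0.135 n59 w 0.0421..0.0449 zmax -0.0820 zmin -0.0897
```

```bash
python3 -m pendant '[10,3,0,0,0, 10,3,0,0,0, 10,3,0,0,0, 10,3,0,0,0, 10,0,0,0,0]' 20
python3 - <<'E'
from prof import *
prof(-20,('wrist',))
E
```

```text
clock: 18.4
tcp_pos: [0.5229, 0.1334, 0.0944]
orientation: [0.952, 1.352, -0.937]
contact_force: [2.9, 6.6, 7.1]
grip_width: 0.014
[0.5229 0.1334 0.0944] 18.4 tool y [0.9382 0.346  0.0097] F [2.8999 6.6266 7.0694] grip 0.013996985014306655
wrist
  -0.055 n47 w 0.0404..0.0450 zmax -0.0833 zmin -0.0860
  -0.045 n591 w -0.0449..0.0450 zmax 0.0139 zmin -0.0859
  -0.035 n511 w -0.0450..0.0449 zmax -0.0008 zmin -0.0868
  -0.025 n972 w -0.0448..0.0449 zmax 0.0326 zmin -0.0856
  -0.015 n617 w -0.0441..0.0080 zmax 0.0374 zmin -0.0719
  -0.005 n953 w -0.0103..0.0083 zmax 0.0445 zmin 0.0187
  0.005 n5017 w -0.0444..0.0411 zmax 0.0746 zmin -0.0161
  0.015 n9885 w -0.0450..0.0450 zmax 0.0743 zmin -0.0847
  0.025 n3036 w -0.0449..0.0448 zmax 0.0355 zmin -0.0852
  0.035 n2978 w -0.0450..0.0450 zmax 0.0357 zmin -0.0854
  0.045 n2968 w -0.0450..0.0450 zmax 0.0266 zmin -0.0858
  0.055 n2969 w -0.0450..0.0449 zmax 0.0219 zmin -0.0860
  0.065 n2779 w -0.0424..0.0449 zmax 0.0172 zmin -0.0858
  0.075 n2699 w -0.0289..0.0450 zmax 0.0124 zmin -0.0860
  0.085 n2684 w -0.0333..0.0450 zmax 0.0077 zmin -0.0866
  0.095 n3536 w -0.0328..0.0450 zmax 0.0032 zmin -0.0859
  0.105 n3328 w -0.0313..0.0450 zmax 0.0022 zmin -0.0862
  0.115 n435 w -0.0025..0.0450 zmax -0.0017 zmin -0.0860
  0.125 n441 w -0.0056..0.0450 zmax -0.0690 zmin -0.0864
  0.135 n795 w -0.0050..0.0450 zmax -0.0697 zmin -0.0871
```

```bash
python3 -m pendant '[10,0,0,0,0, 10,0,0,0,0, 10,-25,0,0,0, 10,-35,0,0,0, 10,-30,0,0,0, 10,0,0,0,0.16, 10,0,0,0,0.16, 10,0,0,0,0.17, 10,0,0,0,0]' 80
python3 - <<'E'
from tilt import *
T=np.array(o['tcp_pos']);print('disp frame', (T@n-.5064)*1e3,(T@y-.2407)*1e3)
p,d,c=save('wrist','w6.png',scale=1.2)
for cam in ('wrist','scene'):
    if cam=='scene': p,d=viewer.grab_frame(cam);c=viewer.calibration(cam)
    X=cloud(d,c);X[d==0]=9;q=X.reshape(-1,3)-T;s=q@y;w=q@n;z=q[:,2];print(cam)
    for lo in list(np.arange(.026,.08,.012))+list(np.arange(.08,.14,.004)):
        m=(s>lo)&(s<lo+.004)&(abs(w)<.034)&(z>-.075)&(z<.05)
        if m.sum()>2:
            k=m&(abs(w)<.005);print('  %.3f n%d w %.4f..%.4f zmax %.4f zmin %.4f  centre z %.4f'%(lo+.002,m.sum(),w[m].min(),w[m].max(),z[m].max(),z[m].min(),z[k].mean() if k.any() else 9))
E
```

```text
clock: 19.58
tcp_pos: [0.5191, 0.1295, 0.1815]
orientation: [1.309, 1.141, -1.31]
contact_force: [-0.7, -0.6, -2.8]
grip_width: 0.0136
[0.5191 0.1295 0.1815] 19.575 tool y [ 0.9906 -0.1369  0.    ] F [-0.6539 -0.5943 -2.809 ] grip 0.013588634583421777
disp frame -10.337705679845154 -40.234226790815896
wrist
  0.028 n1761 w -0.0322..0.0313 zmax 0.0374 zmin 0.0049  centre z 0.0163
  0.040 n1188 w -0.0275..0.0259 zmax 0.0300 zmin 0.0043  centre z 0.0275
  0.052 n1160 w -0.0277..0.0263 zmax 0.0248 zmin -0.0037  centre z 0.0224
  0.064 n1127 w -0.0274..0.0262 zmax 0.0199 zmin -0.0075  centre z 0.0172
  0.076 n1066 w -0.0280..0.0264 zmax 0.0142 zmin -0.0132  centre z 0.0122
  0.082 n1036 w -0.0272..0.0258 zmax 0.0123 zmin -0.0142  centre z 0.0096
  0.086 n1052 w -0.0313..0.0308 zmax 0.0102 zmin -0.0320  centre z 0.0079
  0.090 n1141 w -0.0319..0.0315 zmax 0.0080 zmin -0.0305  centre z 0.0061
  0.094 n1221 w -0.0316..0.0311 zmax 0.0064 zmin -0.0212  centre z 0.0045
  0.098 n1275 w -0.0308..0.0305 zmax 0.0046 zmin -0.0191  centre z 0.0028
  0.102 n1347 w -0.0305..0.0303 zmax 0.0067 zmin -0.0
[... 560 characters left out ...]
45 zmax 0.0126 zmin -0.0319  centre z 0.0120
  0.086 n50 w -0.0284..0.0139 zmax 0.0125 zmin -0.0530  centre z 0.0021
  0.090 n67 w -0.0325..0.0159 zmax 0.0097 zmin -0.0509  centre z -0.0170
  0.094 n66 w -0.0332..0.0283 zmax 0.0089 zmin -0.0425  centre z -0.0094
  0.098 n68 w -0.0330..0.0281 zmax 0.0074 zmin -0.0328  centre z 0.0057
  0.102 n77 w -0.0327..0.0312 zmax 0.0069 zmin -0.0275  centre z -0.0117
  0.106 n70 w -0.0292..0.0253 zmax 0.0079 zmin -0.0301  centre z -0.0071
  0.110 n51 w -0.0243..0.0199 zmax 0.0062 zmin -0.0330  centre z -0.0056
  0.114 n15 w -0.0068..0.0074 zmax 0.0042 zmin -0.0344  centre z -0.0276
  0.118 n5 w -0.0038..-0.0014 zmax -0.0274 zmin -0.0318  centre z -0.0295
```

```bash
python3 -m pendant '[10,0,5.7,8.2,0, 10,0,5.6,8.1,0, 10,15,0,0,0, 10,20,0,0,0, 10,20,0,0,0, 10,10,0,0,0, 10,5,0,0,0, 10,0,0,0,0]' 80
python3 - <<'E'
from tilt import *
T=np.array(o['tcp_pos']);print('disp frame', (T@n-.5068)*1e3,(T@y-.2407)*1e3)
save('scene','s7.png',crop=(150,160,290,290),scale=5)
E
```

```text
clock: 20.68
tcp_pos: [0.5283, 0.1118, 0.1115]
orientation: [1.311, 1.14, -1.311]
contact_force: [0.4, -0.3, -3.7]
grip_width: 0.0135
[0.5283 0.1118 0.1115] 20.675 tool y [ 0.9904 -0.1384 -0.0001] F [ 0.3915 -0.2513 -3.7288] grip 0.013510192861454861
disp frame 0.7861260389480096 -56.45655144745043
```

View pics/s7.png

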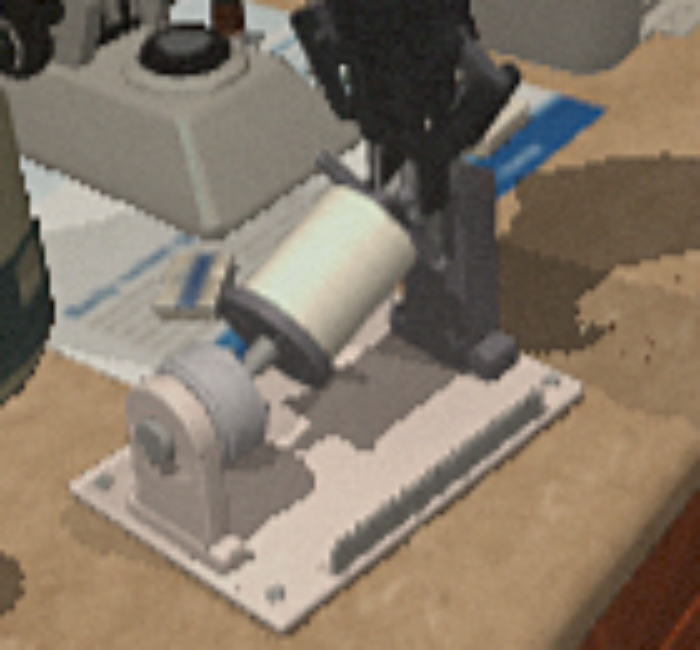

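The roll hangs between hub and cheek with the pin at (265,352), just in front of the hub and not touching anything. I'll insert it now.

```bash
python3 -m pendant '[10,1,0,-4,0, 10,1,0,-4,0, 10,0,0,-3,0, 10,0,0,-2,0, 10,0,0,0,0]' 60; python3 prof.py | head -1
```

```text
clock: 21.35
tcp_pos: [0.5301, 0.1248, 0.1096]
orientation: [1.311, 1.14, -1.311]
contact_force: [0.1, -0.8, -3.3]
grip_width: 0.0137
[0.5301 0.1248 0.1096] 21.35 tool y [ 0.9904 -0.1383  0.0001] F [ 0.0547 -0.8386 -3.2709] grip 0.013741704676279368
```

```bash
python3 -m pendant '[10,0,0,-1.5,0, 10,0,0,0,0]' 20;  python3 -m pendant '[10,4,0,0.7,0, 10,4,0,0.7,0, 10,4,0,0.7,0, 10,4,0,0.7,0, 10,0,0,0,0]' 20
python3 - <<'E'
from prof import *
prof(8,('wrist',))
E
```

```text
clock: 21.7
tcp_pos: [0.5302, 0.1259, 0.1095]
orientation: [1.311, 1.14, -1.311]
contact_force: [0.3, 0.5, -3.5]
grip_width: 0.0134
clock: 22.32
tcp_pos: [0.5299, 0.1231, 0.0936]
orientation: [1.311, 1.14, -1.311]
contact_force: [-1.5, -3.2, 3.8]
grip_width: 0.0135
[0.5299 0.1231 0.0936] 22.325 tool y [ 0.9903 -0.1389  0.0001] F [-1.5462 -3.2159  3.7613] grip 0.013476229599579519
wrist
  -0.055 n95 w -0.0450..0.0450 zmax -0.0823 zmin -0.0853
  -0.045 n186 w -0.0449..0.0449 zmax 0.0159 zmin -0.0858
  -0.035 n464 w -0.0448..0.0449 zmax 0.0285 zmin -0.0855
  -0.025 n1337 w -0.0399..0.0412 zmax 0.0300 zmin -0.0848
  -0.015 n499 w -0.0087..0.0087 zmax 0.0365 zmin 0.0201
  -0.005 n1262 w -0.0450..0.0449 zmax 0.0440 zmin -0.0854
  0.005 n5035 w -0.0426..0.0447 zmax 0.0746 zmin 0.0021
  0.015 n9714 w -0.0450..0.0450 zmax 0.0744 zmin -0.0196
  0.025 n3356 w -0.0315..0.0314 zmax 0.0392 zmin 0.0066
  0.035 n2511 w -0.0449..0.0450 zmax 0.0380 zmin -0.0843
  0.045 n3057 w -0.0449..0.0449 zmax 0.0308 zmin -0.0848
  0.055 n3063 w -0.0450..0.0450 zmax 0.0275 zmin -0.0850
  0.065 n3120 w -0.0450..0.0450 zmax 0.0241 zmin -0.0850
  0.075 n3010 w -0.0449..0.0449 zmax 0.0207 zmin -0.0853
  0.085 n3076 w -0.0450..0.0450 zmax 0.0175 zmin -0.0852
  0.095 n3583 w -0.0449..0.0450 zmax 0.0142 zmin -0.0853
  0.105 n3198 w -0.0449..0.0448 zmax 0.0145 zmin -0.0847
  0.115 n183 w -0.0285..0.0262 zmax -0.0108 zmin -0.0251
  0.125 n119 w -0.0450..0.0450 zmax -0.0821 zmin -0.0854
  0.135 n246 w -0.0450..0.0450 zmax -0.0823 zmin -0.0856
```

```bash
python3 -m pendant '[10,4,0,0,0, 10,4,0,0,0, 10,4,0,0,0, 10,4,0,0,0, 10,0,0,0,0]' 20
python3 - <<'E'
from prof import *
prof(8,('wrist',))
E
```

```text
clock: 23.0
tcp_pos: [0.5301, 0.1238, 0.0784]
orientation: [1.312, 1.14, -1.31]
contact_force: [-3.3, -2.4, 6.8]
grip_width: 0.0133
[0.5301 0.1238 0.0784] 23.0 tool y [ 0.9903 -0.1388  0.001 ] F [-3.2996 -2.3589  6.8188] grip 0.013267111987029564
wrist
  -0.055 n56 w -0.0450..0.0448 zmax -0.0671 zmin -0.0700
  -0.045 n161 w -0.0450..0.0449 zmax -0.0521 zmin -0.0698
  -0.035 n594 w -0.0449..0.0450 zmax 0.0266 zmin -0.0701
  -0.025 n1355 w -0.0442..0.0442 zmax 0.0318 zmin -0.0704
  -0.015 n429 w -0.0087..0.0085 zmax 0.0363 zmin 0.0198
  -0.005 n971 w -0.0447..0.0450 zmax 0.0446 zmin -0.0704
  0.005 n5177 w -0.0448..0.0449 zmax 0.0746 zmin -0.0702
  0.015 n9730 w -0.0450..0.0450 zmax 0.0744 zmin -0.0151
  0.025 n3905 w -0.0320..0.0450 zmax 0.0434 zmin -0.0690
  0.035 n2426 w -0.0449..0.0448 zmax 0.0404 zmin -0.0697
  0.045 n3330 w -0.0450..0.0450 zmax 0.0366 zmin -0.0701
  0.055 n3409 w -0.0450..0.0450 zmax 0.0348 zmin -0.0712
  0.065 n3574 w -0.0449..0.0450 zmax 0.0330 zmin -0.0701
  0.075 n3636 w -0.0449..0.0450 zmax 0.0310 zmin -0.0702
  0.085 n3775 w -0.0449..0.0449 zmax 0.0291 zmin -0.0701
  0.095 n4231 w -0.0450..0.0450 zmax 0.0272 zmin -0.0704
  0.105 n2911 w -0.0449..0.0450 zmax 0.0281 zmin -0.0703
```

```bash
python3 -m pendant '[10,4,0,0,0, 10,4,0,0,0, 10,4,0,0,0, 10,4,0,0,0, 10,4,0,0,0, 10,0,0,0,0]' 20
python3 - <<'E'
from prof import *
prof(8,('wrist',))
E
```

```text
clock: 23.8
tcp_pos: [0.5295, 0.1236, 0.0572]
orientation: [1.31, 1.141, -1.311]
contact_force: [-2.7, -1.1, 1.4]
grip_width: 0.0134
[0.5295 0.1236 0.0572] 23.8 tool y [ 0.9904 -0.1379 -0.0006] F [-2.6724 -1.0995  1.4411] grip 0.013373606909833568
wrist
  -0.045 n127 w -0.0450..0.0448 zmax -0.0460 zmin -0.0492
  -0.035 n301 w -0.0449..0.0450 zmax 0.0119 zmin -0.0488
  -0.025 n1727 w -0.0447..0.0445 zmax 0.0318 zmin -0.0487
  -0.015 n414 w -0.0087..0.0086 zmax 0.0365 zmin 0.0164
  -0.005 n1099 w -0.0450..0.0450 zmax 0.0444 zmin -0.0491
  0.005 n5212 w -0.0450..0.0450 zmax 0.0746 zmin -0.0486
  0.015 n9427 w -0.0450..0.0450 zmax 0.0743 zmin -0.0484
  0.025 n3886 w -0.0450..0.0450 zmax 0.0487 zmin -0.0488
  0.035 n2925 w -0.0450..0.0450 zmax 0.0450 zmin -0.0493
  0.045 n3710 w -0.0450..0.0450 zmax 0.0449 zmin -0.0488
  0.055 n4004 w -0.0450..0.0449 zmax 0.0449 zmin -0.0487
  0.065 n4358 w -0.0450..0.0449 zmax 0.0447 zmin -0.0492
  0.075 n4673 w -0.0449..0.0450 zmax 0.0447 zmin -0.0489
  0.085 n5137 w -0.0450..0.0450 zmax 0.0446 zmin -0.0491
  0.095 n5379 w -0.0450..0.0450 zmax 0.0444 zmin -0.0489
  0.105 n976 w -0.0450..0.0450 zmax 0.0386 zmin -0.0491
  0.115 n54 w -0.0448..0.0449 zmax -0.0457 zmin -0.0485
```

Spindle is level, roll axis about z = 74 mm, and the force has dropped, so it snapped in. I'll release and look.

```bash
python3 -m pendant '[40,0,0,0,0, 40,0,0,0,0, 40,0,0,0,0, 40,-30,0,2,0, 20,-40,0,0,0, 0,-30,0,0,0, 0,0,0,0,0]' 20
python3 - <<'E'
from tilt import *
from prof import prof
p,d,c=save('wrist','w8.png',scale=1.2)
X=cloud(d,c);X[d==0]=9;X=X.reshape(-1,3);s=(X@y-.2407)*1e3;w=(X@n-.5068)*1e3;z=X[:,2]*1e3
for lo in np.arange(-105,90,5):
    m=(s>lo)&(s<lo+5)&(abs(w)<45)&(z>50)&(z<125)
    if m.sum()>3: print('  %.1f n%d w %.1f..%.1f zmax %.1f'%(lo+2.5,m.sum(),w[m].min(),w[m].max(),np.percentile(z[m],98)))
E
```

```text
clock: 24.72
tcp_pos: [0.5313, 0.122, 0.1601]
orientation: [1.315, 1.137, -1.306]
contact_force: [-0.2, 0.3, -0.5]
grip_width: -0.0
[0.5313 0.122  0.1601] 24.725 tool y [ 0.9903 -0.1388  0.005 ] F [-0.1998  0.311  -0.5421] grip -1.7757434818285462e-05
  -82.5 n10 w -23.4..-21.0 zmax 121.9
  -77.5 n41 w -23.2..-6.2 zmax 122.0
  -72.5 n970 w -23.6..20.5 zmax 121.3
  -67.5 n136 w -21.8..18.9 zmax 113.5
  -62.5 n69 w -5.1..4.0 zmax 76.9
  -57.5 n68 w -5.0..4.0 zmax 77.2
  -52.5 n88 w -8.2..6.3 zmax 79.9
  -47.5 n114 w -8.2..6.3 zmax 79.8
  -42.5 n118 w -8.1..7.2 zmax 79.2
  -37.5 n123 w -8.1..7.1 zmax 79.6
  -32.5 n123 w -8.9..7.1 zmax 79.6
  -27.5 n217 w -30.5..30.1 zmax 101.4
  -22.5 n707 w -32.0..30.8 zmax 103.0
  -17.5 n438 w -30.9..29.9 zmax 101.8
  -12.5 n420 w -28.3..27.3 zmax 99.3
  -7.5 n515 w -28.1..27.1 zmax 99.5
  -2.5 n529 w -27.9..26.4 zmax 99.4
  2.5 n537 w -28.3..26.0 zmax 99.4
  7.5 n544 w -28.3..25.6 zmax 99.5
  12.5 n572 w -28.2..27.1 zmax 99.6
  17.5 n575 w -27.8..26.8 zmax 99.6
  22.5 n541 w -28.4..26.2 zmax 99.6
  27.5 n606 w -28.3..25.6 zmax 99.6
  32.5 n628 w -28.0..27.3 zmax 99.5
  37.5 n619 w -27.8..27.1 zmax 99.6
  42.5 n632 w -28.4..26.4 zmax 99.6
  47.5 n659 w -28.3..25.8 zmax 99.4
  52.5 n651 w -27.9..25.6 zmax 99.5
  57.5 n955 w -32.4..30.4 zmax 103.7
  62.5 n571 w -31.1..30.4 zmax 103.7
  67.5 n711 w -27.5..26.1 zmax 98.5
  72.5 n781 w -28.2..26.4 zmax 100.6
  77.5 n754 w -27.8..26.3 zmax 100.7
  82.5 n585 w -27.8..26.1 zmax 100.5
  87.5 n57 w -27.4..25.7 zmax 91.4
```

View pics/w8.png

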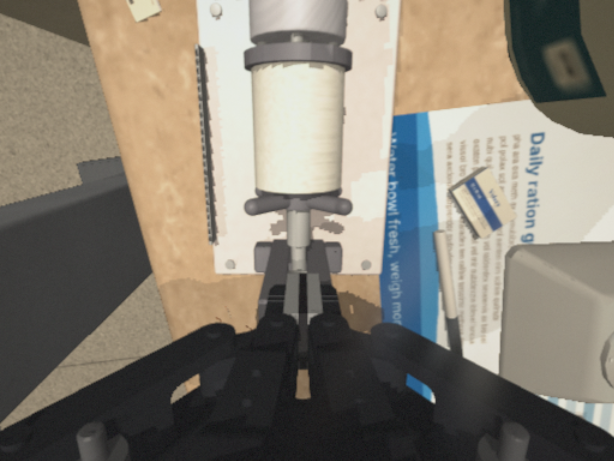

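```bash
python3 -m pendant '[0,0,25,-9,0, 0,0,25,-8,0, 0,34,0,0,0, 0,34,0,0,0, 0,0,-3,0,0, 0,0,-3,0,0, 0,0,0,0,0]' 20
cat > push.py <<'E'
from tilt import *
T=np.array(o['tcp_pos']);print('tcp w %.1f y %.1f z %.1f'%((T@n-.5068)*1e3,(T@y-.2407)*1e3,T[2]*1e3),'Fw %.1f Fs %.1f'%(np.array(o['contact_force'])@n,np.array(o['contact_force'])@y))
p,d=viewer.grab_frame('wrist');c=viewer.calibration('wrist')
X=cloud(d,c);X[d==0]=9;X=X.reshape(-1,3);s=(X@y-.2407)*1e3;w=(X@n-.5068)*1e3;z=X[:,2]*1e3
m=(abs(w)<33)&(z>101.5)&(z<106)&(s>45)&(s<75);print('plate rim s %s'%np.round(np.percentile(s[m],[2,50,98]),1))
m=(abs(w)<20)&(z>95)&(z<106)&(s>0)&(s<80)
for nm,g in (('handle',(s>-35)&(s<-5)&(z>84)&(z<123)&(w<T@n*1e3-506.8-12)),):
    print(nm,g.sum(),'w',np.round(np.percentile(w[g],[1,99]),1),'z98 %.1f'%np.percentile(z[g],98),'s',np.round(np.percentile(s[g&(z>101.5)],[2,98]),1) if (g&(z>101.5)).any() else '')
E
python3 push.py
```

```text
clock: 25.65
tcp_pos: [0.5761, 0.1325, 0.091]
orientation: [1.312, 1.139, -1.309]
contact_force: [0.2, 1.0, -0.5]
grip_width: -0.0002
[0.5761 0.1325 0.091 ] 25.65 tool y [ 0.9904 -0.1384  0.002 ] F [ 0.2289  1.0067 -0.4688] grip -0.00017537111288496804
tcp w 45.3 y -29.3 z 91.0 Fw 0.1 Fs 1.0
plate rim s [56.1 60.6 74. ]
handle 3841 w [-28.5  32.5] z98 104.9 s [-25.  -17.1]
```

```bash
python3 -m pendant '[0,0,-3,0,0, 0,0,-3,0,0, 0,0,-3,0,0, 0,0,-3,0,0, 0,0,-3,0,0, 0,0,-3,0,0, 0,0,0,0,0]' 20; python3 push.py;  python3 -m pendant '[0,0,-2.5,0,0, 0,0,-2.5,0,0, 0,0,-2.5,0,0, 0,0,-2.5,0,0, 0,0,0,0,0]' 20; python3 push.py
```

```text
clock: 26.58
tcp_pos: [0.5615, 0.1312, 0.0916]
orientation: [1.315, 1.131, -1.309]
contact_force: [6.6, -9.2, 7.3]
grip_width: -0.0001
[0.5615 0.1312 0.0916] 26.575 tool y [ 0.9898 -0.1421  0.0071] F [ 6.6119 -9.2161  7.2843] grip -9.923794660761373e-05
tcp w 31.0 y -32.7 z 91.6 Fw 7.8 Fs -8.2
plate rim s [53.4 60.6 74.2]
handle 3274 w [-34.5  18.7] z98 107.6 s [-27.  -16.7]
clock: 27.25
tcp_pos: [0.5546, 0.1316, 0.0932]
orientation: [1.319, 1.127, -1.307]
contact_force: [10.5, -12.6, 13.8]
grip_width: -0.0001
[0.5546 0.1316 0.0932] 27.25 tool y [ 0.9895 -0.144   0.0124] F [ 10.4564 -12.635   13.7925] grip -0.00012829789352458286
tcp w 24.1 y -33.2 z 93.2 Fw 12.1 Fs -11.1
plate rim s [54.7 60.7 74.1]
handle 2655 w [-38.5  11.8] z98 110.6 s [-27.6 -16.6]
```

```bash
python3 -m pendant '[0,0,12,0,0, 0,-12,0,0,0, 0,0,0,-7,0, 0,0,-4,0,0, 0,0,-4,0,0, 0,0,-3,0,0, 0,0,0,0,0]' 20; python3 push.py;  python3 -m pendant '[0,0,-2.5,0,0, 0,0,-2.5,0,0, 0,0,-2.5,0,0, 0,0,-2.5,0,0, 0,0,0,0,0]' 20; python3 push.py
```

```text
clock: 28.18
tcp_pos: [0.5516, 0.1347, 0.1031]
orientation: [1.309, 1.128, -1.317]
contact_force: [2.5, -20.0, 10.1]
grip_width: -0.0003
[0.5516 0.1347 0.1031] 28.175 tool y [ 0.9896 -0.1438  0.0037] F [  2.4977 -20.0308  10.0666] grip -0.00032409831329370753
tcp w 20.7 y -30.5 z 103.1 Fw 5.3 Fs -19.5
plate rim s [56.7 61.1 74. ]
handle 1792 w [-40.8   8.5] z98 114.3 s [-24.6 -15.8]
clock: 28.85
tcp_pos: [0.5397, 0.1409, 0.1025]
orientation: [1.309, 1.136, -1.314]
contact_force: [0.7, -10.4, 5.4]
grip_width: 0.0003
[0.5397 0.1409 0.1025] 28.85 tool y [ 0.9901 -0.1402  0.0006] F [  0.6925 -10.4001   5.361 ] grip 0.0003230409634435365
tcp w 8.0 y -26.0 z 102.5 Fw 2.1 Fs -10.2
plate rim s [53.1 66.4 74.1]
handle 450 w [-25.  -4.] z98 120.6 s [-20.3 -10.5]
```

```bash
python3 -m pendant '[0,0,4,5,0, 0,-20,0,3,0, 0,-40,0,0,0, 0,-40,0,20,0, 0,0,0,20,0, 0,0,0,0,0]' 20
python3 - <<'E'
from tilt import *
T=np.array(o['tcp_pos'])
p,d,c=save('wrist','w9.png',scale=1.2)
X=cloud(d,c);X[d==0]=9;X=X.reshape(-1,3);s=(X@y-.2407)*1e3;w=(X@n-.5068)*1e3;z=X[:,2]*1e3
for lo in np.arange(-105,90,4):
    m=(s>lo)&(s<lo+4)&(abs(w)<45)&(z>50)&(z<130)
    if m.sum()>3: print('  %.1f n%d w %.1f..%.1f zmax %.1f'%(lo+2,m.sum(),w[m].min(),w[m].max(),np.percentile(z[m],98)))
for nm,cam in (('pot','top'),('timer','top'),('carton','scene')):
    viewer.grab_frame(cam);print(nm,[(np.round(x['location'],3),round(x['score'],2)) for x in nets.look_for(nm,cam)[:2]])
E
```

```text
clock: 29.65
tcp_pos: [0.5373, 0.0955, 0.2032]
orientation: [1.313, 1.138, -1.31]
contact_force: [-0.1, 2.7, -0.2]
grip_width: -0.0002
[0.5373 0.0955 0.2032] 29.65 tool y [ 0.9901 -0.1401  0.0019] F [-0.075   2.7272 -0.1562] grip -0.0001556245027189073
  -95.0 n190 w -22.7..20.5 zmax 123.1
  -91.0 n283 w -22.5..20.5 zmax 123.5
  -87.0 n287 w -22.4..20.4 zmax 123.5
  -83.0 n289 w -22.2..20.4 zmax 123.4
  -79.0 n282 w -22.8..21.2 zmax 123.5
  -75.0 n296 w -22.8..21.2 zmax 123.4
  -71.0 n379 w -22.7..21.2 zmax 123.5
  -67.0 n716 w -22.1..20.3 zmax 121.1
  -63.0 n41 w -6.1..2.3 zmax 77.7
  -59.0 n45 w -6.2..2.4 zmax 77.7
  -55.0 n40 w -6.0..2.4 zmax 77.3
  -51.0 n42 w -5.9..2.4 zmax 77.8
  -47.0 n47 w -8.4..5.2 zmax 79.9
  -43.0 n79 w -9.6..5.3 zmax 80.8
  -39.0 n70 w -9.4..5.3 zmax 80.7
  -35.0 n85 w -9.4..6.1 zmax 80.6
  -31.0 n74 w -9.3..6.2 zmax 80.8
  -27.0 n88 w -9.2..6.2 zmax 80.3
  -23.0 n66 w -9.1..6.2 zmax 80.2
  -19.0 n249 w -42.2..39.9 zmax 113.8
  -15.0 n474 w -44.0..41.0 zmax 115.3
  -11.0 n409 w -42.7..39.8 zmax 114.0
  -7.0 n217 w -29.0..25.6 zmax 100.0
  -3.0 n313 w -28.
[... 195 characters left out ...]
100.8
  21.0 n347 w -27.7..26.0 zmax 100.6
  25.0 n362 w -27.5..25.9 zmax 100.9
  29.0 n354 w -27.3..25.8 zmax 100.8
  33.0 n361 w -27.2..25.7 zmax 100.9
  37.0 n371 w -26.7..25.6 zmax 100.4
  41.0 n377 w -28.5..26.5 zmax 100.9
  45.0 n386 w -27.4..26.5 zmax 100.7
  49.0 n379 w -27.2..26.4 zmax 100.8
  53.0 n402 w -27.0..26.3 zmax 100.7
  57.0 n390 w -26.9..26.3 zmax 100.9
  61.0 n436 w -28.8..30.6 zmax 100.9
  65.0 n653 w -32.4..30.5 zmax 104.7
  69.0 n481 w -30.9..29.8 zmax 104.9
  73.0 n106 w -30.6..26.6 zmax 102.7
  77.0 n23 w -26.6..26.5 zmax 89.0
pot [(array([0.613, 0.366, 0.06 ]), 0.83), (array([ 0.444, -0.429,  0.033]), 0.22)]
timer []
carton [(array([ 0.446, -0.409,  0.036]), 0.84)]
```

View pics/w9.png

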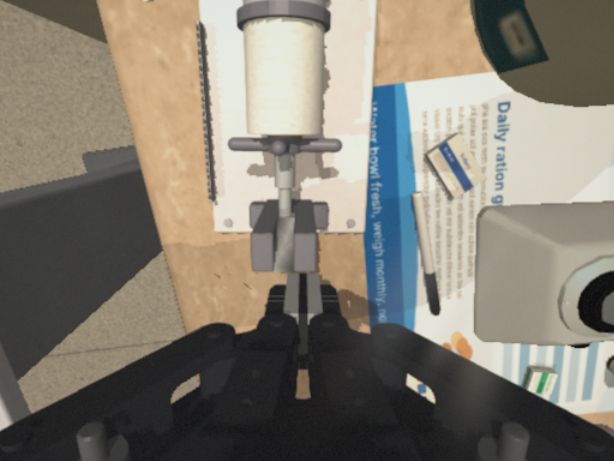

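The roll is home. The plate is flush against the hub, the handle arms stand upright at (280,145), and the plunger runs into the cheek slot. The gripper is clear of everything.

```bash
python3 -c "
from bench import r
print(r.get_obs()['clock'],r.get_obs()['contact_force']); print(r.hand_in())"
```

```text
30.0 [-0.08065728  0.05783839  0.31914608]
the job is handed in; nothing more can be done
None
```

The roll is loaded in the dispenser and I handed the job in at 30.0 s of the 54 s allowed; hand-in gives no verdict.

**What I did**
- **Grip and tilt:** I gripped the barrel and tilted the spindle about 23°, pin down. The first tilt of 18° was too small for the fingers to clear the cheek, so I set the roll down and gripped it again. Lifting it then gave only 8°, so I pressed the plunger on top of the cheek to get the rest.
- **Insertion:** I put the pin into the hub cup, then lowered the barrel until the tip ran down the ramp and snapped into the end cup.
- **Turning:** I let go and pushed a handle arm round about 45°. The first push slipped off the edge of the arm, so I moved the finger over and tried again. The roll then dropped about 6 mm onto the studs.

**Last checks**
- **Roll:** The spindle is level, with its axis at about z = 73 mm. The end plate is flush with the hub. The middle of the handle is about 53 mm from the cheek, where 54 mm is fully home and 48 mm is resting on the studs. My absolute reading of the roll's position along the axis, about 28 mm, carries 2–3 mm of camera error.
- **Plunger:** I judged that it seated from the force drop and the level spindle; I could not see the tip inside the cup.
- **Robot:** The gripper is raised clear of everything, with contact force near zero.
- **Bystanders:** The pot and carton read within about 1 mm of where they started. The network did not find the timer in the last picture, so I could not confirm its position. The arm was not moved to where the timer was first seen.

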